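# Build up a cart wheel on its axle

## Robot

A 6-joint arm with a two-finger parallel gripper is mounted at the origin on the work surface. World frame = base frame: x ahead of the robot, y to its left, z up, the work surface at z = 0. Lengths are in m, angles in degrees, forces in N, time in s.
With the tool pointing down it reaches from about 0.35 to 0.725 m from the base axis. Payload 4.3 kg.
Tool frame: the origin (TCP) lies at the very end of the fingers, on their centre line; the grasp point (between the pads) lies 19 mm behind it (bot.grasp_offset is the distance from the TCP to the grasp point, in m); y points along the fingers, x is the direction in which the jaws open and shut, and the axes are right-handed (so a half turn about y gives the same grasp; the last joint's range is limited). The gripper opens to 85 mm and grips with 20 to 120 N. Pads are 22 mm wide; open, the fingers measure 114 mm over their backs; the gripper's body (76 mm by 85 mm) begins 54 mm behind the grasp point. The pads swing forward as they close: fully open they stand 13 mm farther back than shut.
Start: joints at [-79.83, 21.618, 4.641, 73.018, 0, 83.68], TCP at [0.163, -0.551, 0.21] pointing down, gripper open.
Joint ranges: [-156.06, 156.06], [-48.1, 94.91], [-58.44, 69.94], [-101.28, 121.22], [-78.64, 73.56], [-180, 180]. Speed limits (degrees/s): [147.25, 147.25, 180, 180, 180, 180].

## Interface

Orientations are given as a 3x3 rotation matrix whose columns are the frame's x, y, z axes.
In Python, from rig import bot gives the robot as it stands.
- The arm moves only by the tool arm_command, never from a script. Its argument "plan" is a list of rows, each a list of 5 numbers: the shift along the world's x, y, z in cm, then the turn about the world's z in degrees, then the opening, from -1 (shut) to 1 (fully open). A call has exactly 8 rows; each row is the pose to reach, as a shift and turn from the pose measured when the call began; what a row does not reach only later rows make up. A row lasts 1/10 s, in which the tool goes at most 50 mm and 8.59 degrees, less where a joint would pass 70% of its speed; a pose out of reach is approached as far as the arm can. A call with a gripper value outside its range is refused whole. The fingers move at their own pace and stop on an object; the grip force is fixed at half the most. Time passes only in rows, so rows that repeat a pose let the fingers close, or fill a call up. It gives the time, the measured TCP pose, the force and the opening at its end, in the units of the state.
- bot.get_state(): the state, without advancing time (a new reading comes with each control period).
- bot.grab_frame(name): name is "scene" or "top" or "wrist"; returns the picture (384x512x3 uint8, blue, green, red); there is no depth.
- bot.camera_model(name): a dict with "fovy" (degrees; the focal length in pixels is half the picture's height over the tangent of half this angle, whatever the lens; pixels are square), "cx", "cy" (the principal point, pixels), "xyz" and "attitude" of the camera in the world. Camera axes: x right, y down, z forward; pixel columns grow to the right and rows downward; lengths in m; the calibration is good to about 2 mm. A picture is of the moment at which its call begins: read the wrist's pose just before it. camera_model takes no time and is no camera call; for the wrist camera it gives the pose at the moment of the call.
- bot.sign_off(): hands the job in, once; it reports no verdict.
The state is a dict: "time_s": time; "joints": joint angles; "joint_velocities": joint speeds; "tau": joint torques, N m; "tool_pos": TCP position; "orientation": TCP orientation; "ft_force": force on the tool from outside, world axes, zero at the start; "torque": the same for the moment, N m; "grip_width": opening from 0.0 (shut) to 1.0 (fully open).
Only numpy, scipy, OpenCV 4.12 (cv2) and the standard library are available. Lean on these libraries where they do the work, as an engineer would, in place of code of your own. Each camera call takes 0.05 s, during which the arm holds its last target. There are 200 camera calls.

## Task

Build up the cart wheel on the slim upright axle, one part at a time: first the wheel, then the flat steel washer on it, then the small sleeve on the washer, and last the hub cap, knob up, over the sleeve so that its rim sits on the washer. Each part must be right down and flat on the one beneath it; the thick axle is not for this job. Let go of everything at the end.

Things in the scene. Friction and masses are not known exactly. Their poses are not given: they have to be found in the camera images.
- slim_axle: Fixed stand: round grey base plate, 90 mm diameter, 12 mm thick, with an upright steel axle of 16 mm diameter in its middle; tip 76 mm above the bench (last 7 mm taper to 6 mm). Origin: centre of the underside, on the bench; z up. Built up, the undersides stand 12 mm (wheel), 44 mm (washer), 54 mm (sleeve) and 54 mm (cap rim) above the bench.
- thick_axle: Fixed stand with the same 90 mm base plate but a stout steel axle of 36 mm diameter, 60 mm high over the bench, too thick for these parts. Not used. Origin: centre of the underside, on the bench; z up.
- wheel: Loose cart wheel lying flat: black rubber tyre, grey hub, 62 mm outer diameter, 32 mm high, with a through hole of 24 mm. Rigid, about 160 g. Origin: centre of the underside; z up along its axis.
- washer: Loose thick flat steel washer: 56 mm outer diameter, 10 mm high, through hole of 24 mm, about 130 g. Origin: centre of the underside; z along its axis.
- sleeve: Loose small aluminium spacer sleeve standing on end: 30 mm outer diameter, 18 mm high, through hole of 24 mm, about 30 g. Origin: centre of the underside; z along its axis.
- hub_cap: Loose black plastic hub cap, open side down: a cup of 54 mm outer diameter and 34 mm height (inside 48 mm diameter, 28 mm deep) with a round bright steel knob on top, 26 mm diameter and 16 mm high, so 50 mm high in all; about 70 g. Origin: centre of the open rim, its lowest point; z up through the knob.

How it is judged (in metres and radians):
On the way, in this order (a step that is already met when the one before it is completed fails the run):
1. the wheel is down on the base of the slim axle (horizontal distance between wheel and slim_axle below 0.008 m and z of wheel in the frame of slim_axle between 0.008 and 0.016 m and angle between wheel's own z axis and vertical below 0.1 rad and linear speed of wheel below 0.02 m/s), for 0.2 s.
2. the washer lies flat on the wheel (horizontal distance between washer and slim_axle below 0.008 m and z of washer in the frame of slim_axle between 0.04 and 0.048 m and angle between washer's own z axis and vertical below 0.1 rad and linear speed of washer below 0.02 m/s), for 0.2 s.
3. the sleeve stands on the washer (horizontal distance between sleeve and slim_axle below 0.008 m and z of sleeve in the frame of slim_axle between 0.05 and 0.058 m and angle between sleeve's own z axis and vertical below 0.1 rad and linear speed of sleeve below 0.02 m/s), for 0.2 s.
4. the hub cap is down over the sleeve, its rim on the washer (horizontal distance between hub_cap and slim_axle below 0.01 m and z of hub_cap in the frame of slim_axle between 0.05 and 0.058 m and angle between hub_cap's own z axis and vertical below 0.1 rad and linear speed of hub_cap below 0.02 m/s), for 0.2 s.
At the end, for the whole second after the job is handed in: Wheel, washer, sleeve and hub cap all on the slim axle, level (within 0.1 rad) and at rest: each within 4 mm of its full-down height, wheel, washer and sleeve within 8 mm and hub cap within 10 mm of the axle's centre line (all of step 1 and all of step 2 and all of step 3 and all of step 4); the robot touches nothing.
It also fails if it takes over 109 s, if anything falls off the work surface, if the arm or the gripper's body presses on something with over 40 N, if the wrist force passes 120 N, or if a joint passes its speed limit or range.

## Working session

There is one attempt and no reset: what is moved stays moved. The work goes in short steps, Python scripts to look and compute and a tool call to move; the robot and the scene stay as the last step left them, time stands still between calls to the robot, and variables do not carry over. Pictures are saved under pics/ and viewed, about 12 in all and at most 16, crops included, and the job is handed in when it is done.

Besides the shell and the picture viewer there is one more tool, called by a JSON object that holds its "name" and its "arguments". arm_command: Moves the arm, as the interface text tells. Its arguments: {"type":"object","properties":{"plan":{"type":"array"}},"required":["plan"]}

```bash
ls; mkdir -p pics
python3 - <<'E'
from rig import bot
import cv2,numpy as np
s=bot.get_state();print(s['time_s'],s['tool_pos'],s['orientation'],s['grip_width'],bot.grasp_offset)
for n in("scene","top"):
    m=bot.camera_model(n);print(n,m);cv2.imwrite(f"pics/{n}0.png",bot.grab_frame(n))
print(bot.camera_model("wrist"))
E
```

```text
pics
0.0 [ 0.16310078 -0.55065044  0.20915889] [[ 2.83866715e-01 -3.32866388e-04  9.58863691e-01]
 [-9.58861586e-01  2.02507405e-03  2.83866795e-01]
 [-2.03625969e-03 -9.99997894e-01  2.55678326e-04]] 0.9958044256128283 0.0187
scene {'fovy': 42.113712635681296, 'cx': 257.65390813750565, 'cy': 190.29545201615448, 'xyz': array([1.24918835, 0.18038416, 0.70565999]), 'attitude': array([[-0.24397296,  0.64821589, -0.72131364],
       [ 0.96974125,  0.15624627, -0.18758737],
       [-0.00889454, -0.74525383, -0.66672155]])}
top {'fovy': 53.36164320986876, 'cx': 251.2228823321331, 'cy': 196.52999374681391, 'xyz': array([ 0.32727223, -0.01440538,  0.92370184]), 'attitude': array([[ 0.20203071, -0.95820472,  0.20255198],
       [-0.97937146, -0.19848265,  0.03789692],
       [ 0.00389005, -0.20602997, -0.97853795]])}
{'fovy': 70.79475742479146, 'cx': 255.71972928132973, 'cy': 188.5459717616547, 'xyz': array([ 0.2398824 , -0.52842232,  0.37283039]), 'attitude': array([[ 0.28282486, -0.91224187, -0.29635262],
       [-0.95917043, -0.2694637 , -0.08591512],
       [-0.0014809 ,  0.3085516 , -0.95120645]])}
```

View pics/top0.png

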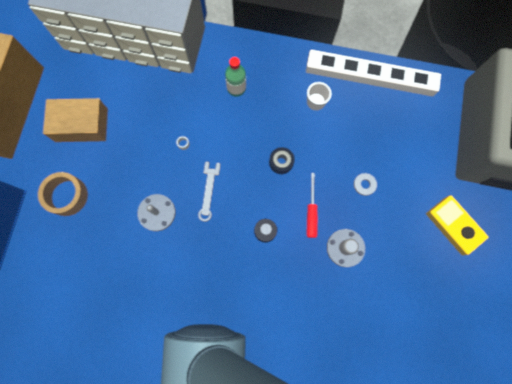

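View pics/scene0.png

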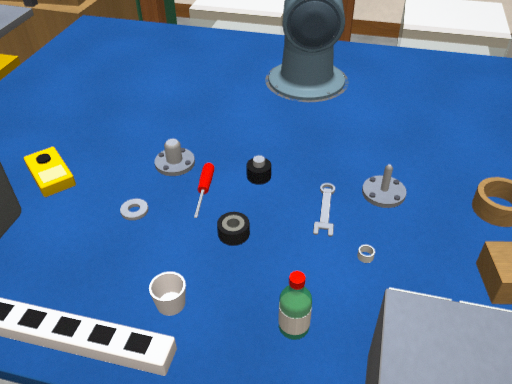

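```bash
cat > h.py <<'E'
from rig import bot
import cv2,numpy as np
def cast(m,uv,z):
    f=192/np.tan(np.radians(m['fovy']/2))
    d=m['attitude']@np.array([(uv[0]-m['cx'])/f,(uv[1]-m['cy'])/f,1])
    return m['xyz']+d*(z-m['xyz'][2])/d[2]
def proj(m,p):
    f=192/np.tan(np.radians(m['fovy']/2))
    c=m['attitude'].T@(np.asarray(p)-m['xyz'])
    return np.array([m['cx']+f*c[0]/c[2],m['cy']+f*c[1]/c[2]])
def mask(im):   # everything that is not blue bench
    h=cv2.cvtColor(im,cv2.COLOR_BGR2HSV)
    return (~((h[...,1]>110)&(h[...,0]>95)&(h[...,0]<130)&(h[...,2]>60))).astype(np.uint8)*255
def blob(msk,uv):
    cs,_=cv2.findContours(msk,cv2.RETR_EXTERNAL,cv2.CHAIN_APPROX_NONE)
    c=max(cs,key=lambda c:cv2.pointPolygonTest(c,(float(uv[0]),float(uv[1])),True))
    M=cv2.moments(c);return np.array([M['m10']/M['m00'],M['m01']/M['m00']]),c
E
python3 - <<'E'
from h import *
P={'slim':((156,212),(385,191),.012),'thick':((346,248),(174,160),.012),'wheel':((282,160),(234,228),.016),'washer':((365,184),(134,209),.005),'sleeve':((183,142),(366,254),.009),'cap':((265,230),(259,170),.02)}
ims={n:(bot.camera_model(n),mask(cv2.imread(f'pics/{n}0.png'))) for n in('top','scene')}
for k,(a,b,z) in P.items():
    r=[]
    for n,uv in(('top',a),('scene',b)):
        m,ms=ims[n];c,ct=blob(ms,uv);r+=[np.round(cast(m,c,z)[:2]*1000,1),cv2.boundingRect(ct)]
    print(k,r)
E
```

```text
slim [array([431.4, 238.6]), (137, 194, 38, 37), array([435.4, 240.5]), (362, 164, 44, 44)]
thick [array([ 440.1, -223.4]), (327, 229, 38, 38), array([ 440.4, -223.3]), (154, 138, 41, 38)]
wheel [array([622. , -33.8]), (270, 148, 24, 24), array([618.9, -32.8]), (218, 212, 32, 33)]
washer [array([ 606. , -248.4]), (354, 173, 23, 23), array([ 604.8, -247.6]), (120, 198, 28, 22)]
sleeve [array([618.1, 219.3]), (176, 136, 13, 14), array([616.6, 219. ]), (357, 244, 18, 19)]
cap [array([442. , -28.4]), (255, 219, 22, 23), array([442. , -26.9]), (247, 155, 24, 29)]
```

{"name": "arm_command", "arguments": {"plan": [[45.8, 51.8, -3, 73.5, 1], [45.8, 51.8, -3, 73.5, 1], [45.8, 51.8, -3, 73.5, 1], [45.8, 51.8, -3, 73.5, 1], [45.8, 51.8, -3, 73.5, 1], [45.8, 51.8, -3, 73.5, 1], [45.8, 51.8, -3, 73.5, 1], [45.8, 51.8, -3, 73.5, 1]]}}

```text
time_s: 0.9
tool_pos: [0.4284, -0.2499, 0.192]
orientation: [[0.997, -0.002, 0.077], [-0.077, 0.0, 0.997], [-0.002, -1.0, 0.0]]
ft_force: [-0.2, -0.8, -0.3]
grip_width: 1.0
```

{"name": "arm_command", "arguments": {"plan": [[19.2, 21.7, -4.2, 4.4, 1], [19.2, 21.7, -4.2, 4.4, 1], [19.2, 21.7, -4.2, 4.4, 1], [19.2, 21.7, -4.2, 4.4, 1], [19.2, 21.7, -4.2, 4.4, 1], [19.2, 21.7, -4.2, 4.4, 1], [19.2, 21.7, -4.2, 4.4, 1], [19.2, 21.7, -4.2, 4.4, 1]]}}

```text
time_s: 1.7
tool_pos: [0.6201, -0.0321, 0.1488]
orientation: [[1.0, -0.004, -0.002], [0.002, 0.0, 1.0], [-0.004, -1.0, 0.0]]
ft_force: [0.8, -0.4, 0.1]
grip_width: 1.002
```

Run:
```python
from h import *
s=bot.get_state();m=bot.camera_model("wrist");im=bot.grab_frame("wrist")
cv2.imwrite("pics/w1.png",im);print(s['tool_pos'],s['orientation'].round(3).tolist(),m['xyz'],m['attitude'].round(3).tolist())
print(proj(m,[.621,-.033,.032]))
```

```text
[ 0.62006633 -0.03205827  0.14881523] [[1.0, -0.004, -0.002], [0.002, 0.0, 1.0], [-0.004, -1.0, 0.0]] [0.62134627 0.04730113 0.31238701] [[1.0, 0.002, -0.004], [0.001, -0.951, -0.309], [-0.004, 0.309, -0.951]]
[256.36369984 178.98498989]
```

View pics/w1.png

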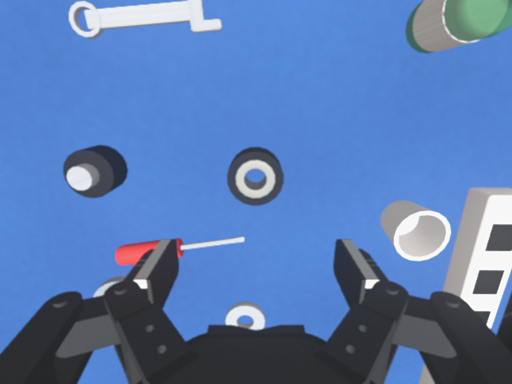

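```bash
cat >> h.py <<'E'
def ring(im,uv,r,lo=110):   # centre of bright region close to uv
    h=cv2.cvtColor(im,cv2.COLOR_BGR2HSV);b=((h[...,1]<70)&(h[...,2]>lo)).astype(np.uint8)*255
    k=np.zeros_like(b);cv2.circle(k,(int(uv[0]),int(uv[1])),r,255,-1);b&=k
    cs,_=cv2.findContours(b,cv2.RETR_EXTERNAL,cv2.CHAIN_APPROX_NONE);c=max(cs,key=cv2.contourArea)
    return cv2.fitEllipse(c)
E
python3 - <<'E'
from h import *
m=bot.camera_model("wrist");e=ring(cv2.imread('pics/w1.png'),(255,178),35);print(e,cast(m,e[0],.032))
E
```

```text
((254.97027587890625, 178.5719451904297), (38.37562561035156, 40.068359375), 85.5808334350586) [ 0.61923481 -0.03367999  0.032     ]
```

{"name": "arm_command", "arguments": {"plan": [[0, -0.1, -5, 0, 1], [0, -0.1, -10, 0, 1], [0, -0.1, -13, 0, 1], [0, -0.1, -14.4, 0, 1], [0, -0.1, -14.4, 0, 1], [0, -0.1, -14.4, 0, 0.5], [0, -0.1, -14.4, 0, 0], [0, -0.1, -14.4, 0, -0.5]]}}

```text
time_s: 2.55
tool_pos: [0.6221, -0.0346, 0.0088]
orientation: [[1.0, 0.001, -0.0], [0.0, -0.001, 1.0], [0.001, -1.0, -0.001]]
ft_force: [-2.6, -0.2, 16.6]
grip_width: 0.511
```

{"name": "arm_command", "arguments": {"plan": [[0, 0, 0, 0, -1], [0, 0, 0, 0, -1], [0, 0, 0, 0, -1], [0, 0, 0, 0, -1], [0, 0, 0, 0, -1], [0, 0, 0, 0, -1], [0, 0, 0, 0, -1], [0, 0, 0, 0, -1]]}}

```text
time_s: 3.35
tool_pos: [0.6253, -0.0349, 0.0107]
orientation: [[1.0, 0.007, -0.0], [0.0, -0.002, 1.0], [0.007, -1.0, -0.002]]
ft_force: [3.0, -0.4, 6.9]
grip_width: -0.0
```

Run:
```python
from h import *
s=bot.get_state();print(s['tool_pos'],s['ft_force'],s['grip_width'])
a=bot.grab_frame("wrist");b=bot.grab_frame("scene")[150:342,130:386]
cv2.imwrite("pics/w2.png",np.hstack([cv2.resize(a,(400,300)),cv2.resize(b,(400,300))]))
```

```text
[ 0.62525038 -0.03487936  0.01073865] [ 2.98379876 -0.37746053  6.86882641] -0.00048337383513588264
```

View pics/w2.png

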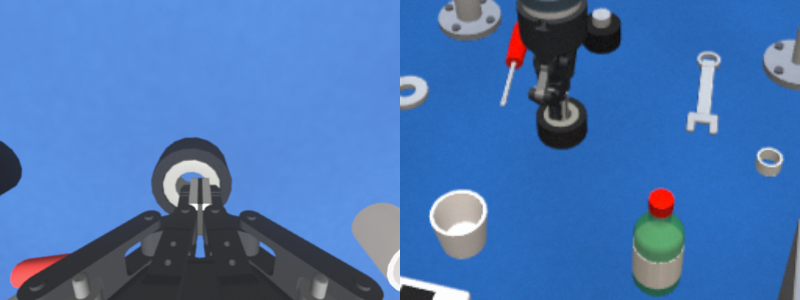

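{"name": "arm_command", "arguments": {"plan": [[0, 0, 1, 0, -1], [0, 0, 3, 0, -1], [0, 0, 6, 0, -1], [0, 0, 10, 0, -1], [0, 0, 14, 0, -1], [-0.5, 0, 14, 0, 1], [-0.5, 0, 14, 0, 1], [-0.5, 0, 14, 0, 1]]}}

```text
time_s: 4.25
tool_pos: [0.6189, -0.0347, 0.1493]
orientation: [[1.0, 0.004, -0.0], [0.0, -0.001, 1.0], [0.004, -1.0, -0.001]]
ft_force: [0.6, 0.6, 0.4]
grip_width: 0.508
```

```bash
cat >> h.py <<'E'
def wlook(tag,uv0,z,r=35,lo=110):
    s=bot.get_state();m=bot.camera_model("wrist");im=bot.grab_frame("wrist");cv2.imwrite(f"pics/{tag}.png",im)
    e=ring(im,proj(m,[*uv0,z]),r,lo);p=cast(m,e[0],z)
    print(tag,'ellipse',np.round(e[0],1),np.round(e[1],1),'pos',p.round(4),'tcp',s['tool_pos'].round(4),'shift cm',((p-s['tool_pos'])[:2]*100).round(2),'grip',round(s['grip_width'],3))
E
python3 - <<'E'
from h import *
wlook('w3',(.621,-.033),.032,45)
print(bot.get_state()['ft_force'])
E
```

```text
w3 ellipse [255.  175.7] [38.8 40.2] pos [ 0.6193 -0.0323  0.032 ] tcp [ 0.6189 -0.0347  0.1493] shift cm [0.05 0.24] grip 0.508
[-0.54922521 -0.82716702  0.53379036]
```

View pics/w3.png

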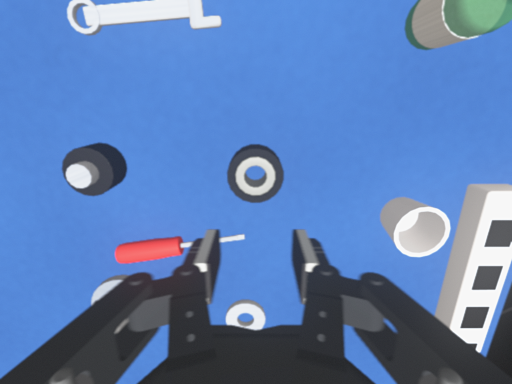

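{"name": "arm_command", "arguments": {"plan": [[0, 0.2, 0, 0, 1], [0, 0.2, 0, 0, 1], [0, 0.2, -4, 0, 1], [0, 0.2, -8, 0, 1], [0, 0.2, -12, 0, 1], [0, 0.2, -14.3, 0, 1], [0, 0.2, -14.3, 0, 1], [0, 0.2, -14.3, 0, 1]]}}

```text
time_s: 5.1
tool_pos: [0.6183, -0.0325, 0.0057]
orientation: [[1.0, 0.002, -0.0], [0.0, -0.001, 1.0], [0.002, -1.0, -0.001]]
ft_force: [0.6, -0.2, 0.7]
grip_width: 1.004
```

{"name": "arm_command", "arguments": {"plan": [[0, 0, 0, 0, -1], [0, 0, 0, 0, -1], [0, 0, 0, 0, -1], [0, 0, 0, 0, -1], [0, 0, 0, 0, -1], [0, 0, 0, 0, -1], [0, 0, 0, 0, -1], [0, 0, 0, 0, -1]]}}

```text
time_s: 5.9
tool_pos: [0.6153, -0.0332, 0.0107]
orientation: [[1.0, -0.001, 0.0], [-0.0, -0.003, 1.0], [-0.001, -1.0, -0.003]]
ft_force: [-18.7, -0.5, 33.6]
grip_width: 0.005
```

Run:
```python
from h import *
s=bot.get_state();m=bot.camera_model("wrist");t=s['tool_pos'];print(t,s['ft_force'])
for d in(0,.01,.02,.03,.04,.06):print(d,proj(m,t+[0,0,d]).round(0))
w=bot.grab_frame("wrist");b=bot.grab_frame("scene")[180:276,180:308]
cv2.imwrite("pics/w4.png",np.hstack([w[150:342,128:384].repeat(2,0).repeat(2,1)[:, 56:456],cv2.resize(b,(400,300),interpolation=2).copy() if 0 else cv2.resize(b,(400,384))]))
```

```text
[ 0.61527999 -0.0331543   0.01071523] [-18.65118854  -0.54400522  33.64485964]
0 [255. 226.]
0.01 [255. 233.]
0.02 [254. 241.]
0.03 [254. 250.]
0.04 [254. 260.]
0.06 [254. 284.]
```

View pics/w4.png

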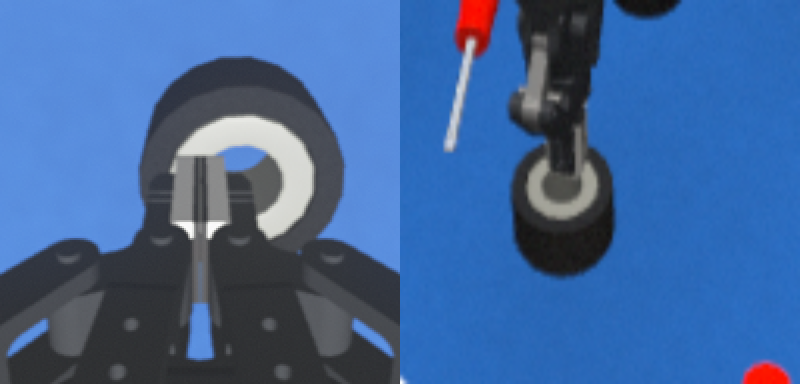

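Run:
```python
from h import *
s=bot.get_state();t=s['tool_pos'];m=bot.camera_model("scene")
for d in(0,.01,.02,.03):print(d,proj(m,t+[0,0,d]).round(1))
w=bot.camera_model("wrist")
for z in(0,.01,.02,.032,.05):print(z,cast(w,(276,235),z),proj(m,cast(w,(276,235),z)).round(1))
print('scene hub px', 180+562*0-0+ (562-400)*.32, 180+185*.25)
```

```text
0 [233.6 228.5]
0.01 [233.4 224.9]
0.02 [233.2 221.2]
0.03 [233.  217.5]
0 [ 0.63055538 -0.04564029  0.        ] [225.4 236.9]
0.01 [ 0.62973108 -0.0403334   0.01      ] [227.9 233.5]
0.02 [ 0.62890677 -0.0350265   0.02      ] [230.5 230. ]
0.032 [ 0.62791761 -0.02865823  0.032     ] [233.6 225.8]
0.05 [ 0.62643385 -0.01910582  0.05      ] [238.4 219.3]
scene hub px 231.84 226.25
```

{"name": "arm_command", "arguments": {"plan": [[0, 0, 1, 0, -1], [0, 0, 3, 0, -1], [0, 0, 6, 0, -1], [0, 0, 10, 0, -1], [0.6, 0.2, 14, 0, 1], [0.6, 0.2, 14, 0, 1], [0.6, 0.2, 14, 0, 1], [0.6, 0.2, 14, 0, 1]]}}

```text
time_s: 6.8
tool_pos: [0.6206, -0.0311, 0.15]
orientation: [[1.0, -0.002, 0.0], [-0.0, -0.003, 1.0], [-0.002, -1.0, -0.003]]
ft_force: [0.0, -0.3, -1.0]
grip_width: 0.681
```

Run:
```python
from h import *
wlook('w5',(.625,-.031),.032,45)
```

```text
w5 ellipse [262.2 178.4] [38.2 40. ] pos [ 0.6282 -0.0322  0.032 ] tcp [ 0.6206 -0.0311  0.15  ] shift cm [ 0.75 -0.11] grip 0.681
```

{"name": "arm_command", "arguments": {"plan": [[0.7, -0.1, 0, 0, 1], [0.7, -0.1, 0, 0, 1], [0.7, -0.1, -2, 0, 1], [0.7, -0.1, -6, 0, 1], [0.7, -0.1, -10, 0, 1], [0.7, -0.1, -13, 0, 1], [0.7, -0.1, -15.4, 0, 1], [0.7, -0.1, -15.4, 0, 1]]}}

```text
time_s: 7.65
tool_pos: [0.6229, -0.0314, -0.0092]
orientation: [[1.0, -0.013, 0.0], [-0.0, -0.001, 1.0], [-0.013, -1.0, -0.001]]
ft_force: [-0.2, 0.1, -0.4]
grip_width: 1.006
```

{"name": "arm_command", "arguments": {"plan": [[0, 0, 0, 0, 1], [0, 0, 0, 0, 0.2], [0, 0, 0, 0, 0.2], [0, 0, 0, 0, 0.2], [0, 0, 0, 0, 0.2], [0, 0, 0, 0, 0.2], [0, 0, 0, 0, 0.2], [0, 0, 0, 0, 0.2]]}}

```text
time_s: 8.45
tool_pos: [0.6251, -0.0317, -0.0067]
orientation: [[1.0, -0.008, 0.0], [-0.0, -0.002, 1.0], [-0.008, -1.0, -0.002]]
ft_force: [-0.8, 0.0, 6.4]
grip_width: 0.695
```

{"name": "arm_command", "arguments": {"plan": [[0, 0, 0, 0, -1], [0, 0, 0, 0, -1], [0, 0, 1, 0, -1], [0, 0, 3, 0, -1], [0, 0, 6, 0, -1], [0, 0, 10, 0, -1], [0, 0, 14, 0, -1], [0, 0, 14, 0, -1]]}}

```text
time_s: 9.25
tool_pos: [0.6293, -0.0323, 0.1406]
orientation: [[1.0, 0.004, 0.0], [-0.0, -0.004, 1.0], [0.004, -1.0, -0.004]]
ft_force: [0.7, 0.3, -2.1]
grip_width: 0.695
```

Run:
```python
from h import *
s=bot.get_state();print(s['tool_pos'],s['ft_force'],s['grip_width'])
w=bot.grab_frame("wrist");b=bot.grab_frame("scene")[130:274,150:342]
cv2.imwrite("pics/w6.png",np.hstack([cv2.resize(w,(400,300)),cv2.resize(b,(400,300))]))
```

```text
[ 0.62931585 -0.03233699  0.14064291] [ 0.72206396  0.28763465 -2.11158396] 0.6950087672778074
```

View pics/w6.png

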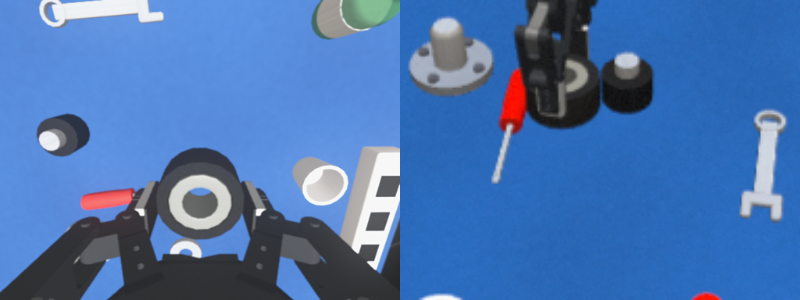

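{"name": "arm_command", "arguments": {"plan": [[-11, 21, 1, 0, -1], [-11, 21, 1, 0, -1], [-11, 21, 1, 0, -1], [-11, 21, 1, 0, -1], [-11, 21, 1, 0, -1], [-11, 21, 1, 0, -1], [-11, 21, 1, 0, -1], [-11, 21, 1, 0, -1]]}}

```text
time_s: 10.15
tool_pos: [0.5157, 0.1772, 0.1437]
orientation: [[1.0, -0.007, 0.001], [-0.001, -0.003, 1.0], [-0.007, -1.0, -0.003]]
ft_force: [0.3, -0.0, -1.9]
grip_width: 0.692
```

Run:
```python
from h import *
wlook('w7',(.519,.178),.189,40)
m=bot.camera_model("wrist");im=cv2.imread('pics/w7.png');s=bot.get_state()
print(s['time_s'],s['tool_pos'],proj(m,[.433,.239,.012]),proj(m,[.433,.239,.076]))
c,ct=blob(mask(im),proj(m,[.433,.239,.012]));print(c,cv2.boundingRect(ct),cast(m,c,.012))
cv2.imwrite("pics/w7.png",im)
```

```text
w7 ellipse [257.9 259.3] [68.2 76.3] pos [0.5178 0.1809 0.189 ] tcp [0.5157 0.1772 0.1437] shift cm [0.21 0.37] grip 0.692
10.2 [0.51600002 0.17701298 0.14393007] [177.39479208 117.70477566] [155.83957711 122.55110426]
[177.44293331 114.4638896 ] (135, 71, 86, 88) [0.4333611  0.24231872 0.012     ]
```

View pics/w7.png

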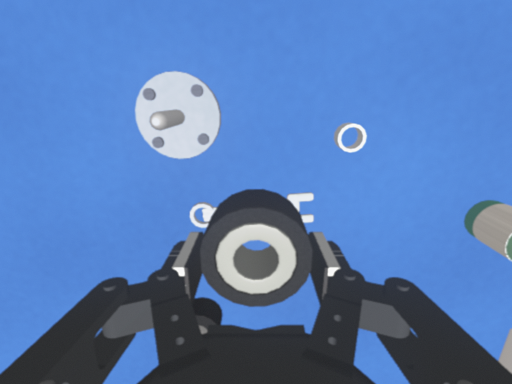

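{"name": "arm_command", "arguments": {"plan": [[-8.4, 6.3, 0, 0, -1], [-8.4, 6.3, 0, 0, -1], [-8.4, 6.3, 0, 0, -1], [-8.4, 6.3, 0, 0, -1], [-8.4, 6.3, -2, 0, -1], [-8.4, 6.3, -4, 0, -1], [-8.4, 6.3, -4.5, 0, -1], [-8.4, 6.3, -4.5, 0, -1]]}}

```text
time_s: 11.0
tool_pos: [0.4324, 0.2388, 0.0982]
orientation: [[1.0, -0.008, 0.004], [-0.004, -0.004, 1.0], [-0.008, -1.0, -0.004]]
ft_force: [0.3, 0.4, -2.0]
grip_width: 0.694
```

Run:
```python
from h import *
z=bot.get_state()['tool_pos'][2]+.0387
wlook('w8',(.4335,.242),z,40)
a=cv2.imread('pics/w8.png')[180:324,160:352];b=bot.grab_frame('top')[160:268,90:234]
cv2.imwrite("pics/w8c.png",np.hstack([cv2.resize(a,(400,300)),cv2.resize(b,(400,300))]))
```

```text
w8 ellipse [255.2 257.5] [69.2 78.2] pos [0.4332 0.2393 0.1369] tcp [0.4324 0.2388 0.0982] shift cm [0.08 0.05] grip 0.694
```

View pics/w8c.png

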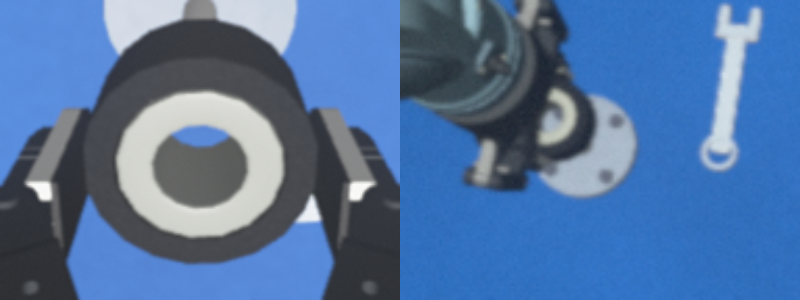

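Run:
```python
from h import *
m=bot.camera_model('wrist')
for z in(.012,.03,.05,.076):print(z,proj(m,[.4335,.242,z]).round(1))
im=cv2.imread('pics/w8.png');c,ct=blob(mask(im),(256,175));p=ct[:,0][ct[:,0,1]<180];print(p[:,1].min(),p[p[:,1]==p[:,1].min()][:,0].mean(),proj(m,[.4335,.287,.012]))
```

```text
0.012 [255.7 183.7]
0.03 [255.6 189.6]
0.05 [255.5 197.1]
0.076 [255.3 209. ]
137 256.5 [255.49602479 136.964852  ]
```

{"name": "arm_command", "arguments": {"plan": [[0.05, 0.25, 0, 0, -1], [0.05, 0.25, -1, 0, -1], [0.05, 0.25, -2.5, 0, -1], [0.05, 0.25, -4, 0, -1], [0.05, 0.25, -6, 0, -1], [0.05, 0.25, -7.5, 0, -1], [0.05, 0.25, -8.5, 0, -1], [0.05, 0.25, -8.8, 0, -1]]}}

```text
time_s: 11.9
tool_pos: [0.4329, 0.2419, 0.0104]
orientation: [[1.0, -0.007, 0.003], [-0.003, -0.004, 1.0], [-0.007, -1.0, -0.004]]
ft_force: [0.1, 0.2, -1.8]
grip_width: 0.693
```

{"name": "arm_command", "arguments": {"plan": [[0, 0, -0.3, 0, -1], [0, 0, -0.5, 0, -1], [0, 0, -0.5, 0, -1], [0, 0, -0.5, 0, -1], [0, 0, -0.5, 0, 1], [0, 0, -0.5, 0, 1], [0, 0, -0.5, 0, 1], [0, 0, -0.5, 0, 1]]}}

```text
time_s: 12.7
tool_pos: [0.4332, 0.242, 0.0057]
orientation: [[1.0, -0.007, 0.003], [-0.003, -0.003, 1.0], [-0.007, -1.0, -0.003]]
ft_force: [-0.3, 0.6, -0.7]
grip_width: 1.003
```

{"name": "arm_command", "arguments": {"plan": [[0, 0, 0, 0, 1], [0, 0, 1, 0, 1], [0, 0, 4, 0, 1], [0, 0, 8, 0, 1], [0, 0, 12, 0, 1], [0, 0, 15, 0, 1], [0, 0, 16, 0, 1], [0, 0, 16, 0, 1]]}}

```text
time_s: 13.5
tool_pos: [0.4345, 0.2425, 0.1675]
orientation: [[1.0, -0.003, 0.003], [-0.003, -0.002, 1.0], [-0.003, -1.0, -0.002]]
ft_force: [-0.4, 0.4, -1.3]
grip_width: 1.002
```

Run:
```python
from h import *
wlook('w9',(.434,.242),.044,40)
```

```text
w9 ellipse [253.3 170.2] [67.9 72.6] pos [0.4324 0.2493 0.044 ] tcp [0.4345 0.2425 0.1675] shift cm [-0.22  0.68] grip 1.002
```

View pics/w9.png

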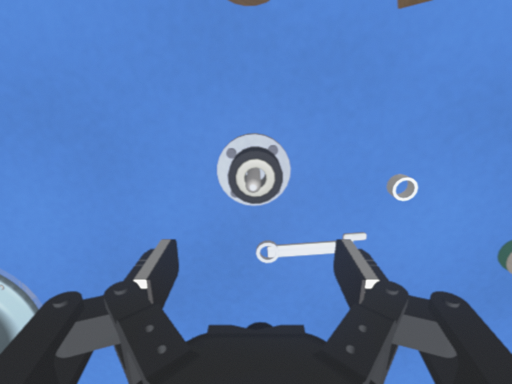

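{"name": "arm_command", "arguments": {"plan": [[17.1, -49, 0, 0, 1], [17.1, -49, 0, 0, 1], [17.1, -49, 0, 0, 1], [17.1, -49, 0, 0, 1], [17.1, -49, 0, 0, 1], [17.1, -49, 0, 0, 1], [17.1, -49, 0, 0, 1], [17.1, -49, 0, 0, 1]]}}

```text
time_s: 14.35
tool_pos: [0.5639, -0.1372, 0.1631]
orientation: [[1.0, -0.01, 0.003], [-0.003, -0.001, 1.0], [-0.01, -1.0, -0.001]]
ft_force: [1.2, 0.1, 0.9]
grip_width: 1.0
```

{"name": "arm_command", "arguments": {"plan": [[4.1, -11.1, -2, 0, 1], [4.1, -11.1, -4, 0, 1], [4.1, -11.1, -6, 0, 1], [4.1, -11.1, -6, 0, 1], [4.1, -11.1, -6, 0, 1], [4.1, -11.1, -6, 0, 1], [4.1, -11.1, -6, 0, 1], [4.1, -11.1, -6, 0, 1]]}}

```text
time_s: 15.15
tool_pos: [0.6056, -0.2474, 0.1045]
orientation: [[1.0, -0.008, 0.002], [-0.002, -0.002, 1.0], [-0.008, -1.0, -0.002]]
ft_force: [-0.3, -0.3, -0.7]
grip_width: 0.998
```

Run:
```python
from h import *
wlook('w10',(.6055,-.248),.010,50)
```

```text
w10 ellipse [255.6 182.4] [53.  54.4] pos [ 0.6054 -0.2457  0.01  ] tcp [ 0.6056 -0.2474  0.1045] shift cm [-0.01  0.17] grip 0.998
```

{"name": "arm_command", "arguments": {"plan": [[0, 0.17, -2, 0, 1], [0, 0.17, -4, 0, 1], [0, 0.17, -6, 0, 1], [0, 0.17, -8, 0, 1], [0, 0.17, -9.5, 0, 1], [0, 0.17, -10.4, 0, 1], [0, 0.17, -10.8, 0, 1], [0, 0.17, -10.8, 0, 1]]}}

```text
time_s: 16.0
tool_pos: [0.6055, -0.2457, -0.0035]
orientation: [[1.0, -0.008, 0.002], [-0.002, -0.002, 1.0], [-0.008, -1.0, -0.002]]
ft_force: [-0.6, -1.4, 0.2]
grip_width: 0.998
```

{"name": "arm_command", "arguments": {"plan": [[0, 0, 0, 0, 1], [0, 0, 0, 0, 0], [0, 0, 0, 0, 0], [0, 0, 0, 0, 0], [0, 0, 0, 0, 0], [0, 0, 0, 0, 0], [0, 0, 0, 0, 0], [0, 0, 0, 0, 0]]}}

```text
time_s: 16.8
tool_pos: [0.6055, -0.2456, -0.0035]
orientation: [[1.0, -0.008, 0.002], [-0.002, -0.002, 1.0], [-0.008, -1.0, -0.002]]
ft_force: [0.3, 0.8, 0.2]
grip_width: 0.499
```

Run:
```python
from h import *
m=bot.camera_model('wrist');t=bot.get_state()['tool_pos']
for d in(0,.01,.02):print(d,proj(m,t+[0.02,0,d]).round(0),proj(bot.camera_model('scene'),t+[0.02,0,d]).round(0))
w=bot.grab_frame("wrist")[150:342,128:384];b=bot.grab_frame("scene")[160:256,80:208]
cv2.imwrite("pics/w11.png",np.hstack([cv2.resize(w,(400,300)),cv2.resize(b,(400,300))]))
```

```text
0 [285. 226.] [131. 219.]
0.01 [286. 233.] [130. 215.]
0.02 [288. 241.] [129. 212.]
```

View pics/w11.png

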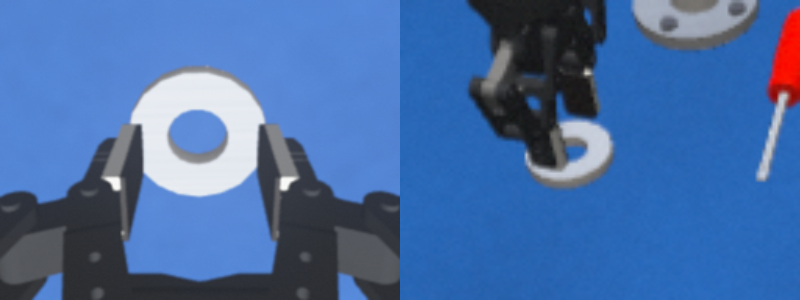

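{"name": "arm_command", "arguments": {"plan": [[0, 0, 0, 0, 1], [0, 0, 0, 0, 1], [0, 0, 0, 0, 1], [0, 0, 0, 0, 1], [0, 0, -1, 0, 1], [0, 0, -1.8, 0, 1], [0, 0, -2.1, 0, 1], [0, 0, -2.1, 0, 1]]}}

```text
time_s: 17.7
tool_pos: [0.6045, -0.2451, -0.0259]
orientation: [[1.0, -0.01, 0.002], [-0.002, -0.001, 1.0], [-0.01, -1.0, -0.001]]
ft_force: [-0.5, -0.2, -0.7]
grip_width: 1.0
```

{"name": "arm_command", "arguments": {"plan": [[0, 0, 0, 0, 1], [0, 0, 0, 0, 0], [0, 0, 0, 0, 0], [0, 0, 0, 0, 0], [0, 0, 0, 0, 0], [0, 0, 0, 0, 0], [0, 0, 0, 0, 0], [0, 0, 0, 0, 0]]}}

```text
time_s: 18.5
tool_pos: [0.6063, -0.2457, -0.0244]
orientation: [[1.0, -0.007, 0.001], [-0.001, -0.002, 1.0], [-0.007, -1.0, -0.002]]
ft_force: [1.0, 0.5, 7.0]
grip_width: 0.63
```

{"name": "arm_command", "arguments": {"plan": [[0, 0, 0, 0, -1], [0, 0, 0, 0, -1], [0, 0, 1, 0, -1], [0, 0, 3, 0, -1], [0, 0, 7, 0, -1], [0, 0, 11, 0, -1], [0, 0, 14, 0, -1], [0, 0, 14, 0, -1]]}}

```text
time_s: 19.3
tool_pos: [0.6089, -0.2472, 0.1211]
orientation: [[1.0, 0.0, 0.002], [-0.002, -0.006, 1.0], [0.0, -1.0, -0.006]]
ft_force: [1.3, -0.2, -1.1]
grip_width: 0.629
```

Run:
```python
from h import *
t=bot.get_state()['tool_pos']
wlook('w12',(t[0],t[1]),t[2]+.0344,55)
```

```text
w12 ellipse [255.7 251.5] [91.8 99.5] pos [ 0.6096 -0.2456  0.1555] tcp [ 0.6089 -0.2472  0.1211] shift cm [0.07 0.15] grip 0.629
```

View pics/w12.png

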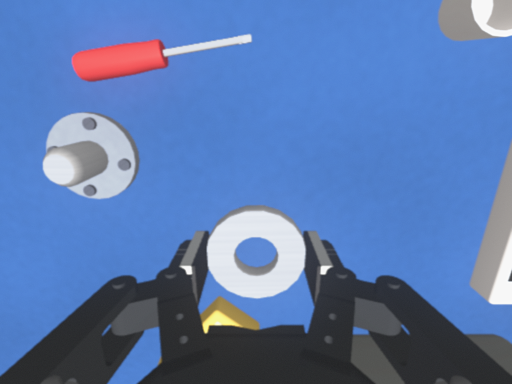

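{"name": "arm_command", "arguments": {"plan": [[-17.6, 48.8, 0, 0, -1], [-17.6, 48.8, 0, 0, -1], [-17.6, 48.8, 0, 0, -1], [-17.6, 48.8, 0, 0, -1], [-17.6, 48.8, 0, 0, -1], [-17.6, 48.8, 0, 0, -1], [-17.6, 48.8, 0, 0, -1], [-17.6, 48.8, 0, 0, -1]]}}

```text
time_s: 20.15
tool_pos: [0.4682, 0.1321, 0.1155]
orientation: [[1.0, -0.007, 0.002], [-0.002, -0.005, 1.0], [-0.007, -1.0, -0.005]]
ft_force: [1.4, 0.7, -1.3]
grip_width: 0.625
```

{"name": "arm_command", "arguments": {"plan": [[-3.5, 10.8, 0, 0, -1], [-3.5, 10.8, 0, 0, -1], [-3.5, 10.8, 0, 0, -1], [-3.5, 10.8, 0, 0, -1], [-3.5, 10.8, -1, 0, -1], [-3.5, 10.8, -2.5, 0, -1], [-3.5, 10.8, -3.5, 0, -1], [-3.5, 10.8, -3.5, 0, -1]]}}

```text
time_s: 20.95
tool_pos: [0.4315, 0.2381, 0.0781]
orientation: [[1.0, -0.012, 0.004], [-0.004, -0.007, 1.0], [-0.012, -1.0, -0.007]]
ft_force: [-0.9, 0.6, -1.2]
grip_width: 0.626
```

Run:
```python
from h import *
t=bot.get_state()['tool_pos']
wlook('w13',(t[0],t[1]),t[2]+.0344,55)
```

```text
w13 ellipse [256.4 251.5] [ 96.  104.3] pos [0.433  0.2397 0.1125] tcp [0.4315 0.2381 0.0781] shift cm [0.15 0.16] grip 0.626
```

{"name": "arm_command", "arguments": {"plan": [[0.1, 0.2, 0, 0, -1], [0.1, 0.2, -1, 0, -1], [0.1, 0.2, -2.5, 0, -1], [0.1, 0.2, -4, 0, -1], [0.1, 0.2, -5, 0, -1], [0.1, 0.2, -5.5, 0, -1], [0.1, 0.2, -5.7, 0, -1], [0.1, 0.2, -5.7, 0, -1]]}}

```text
time_s: 21.8
tool_pos: [0.4334, 0.2407, 0.0222]
orientation: [[1.0, -0.01, 0.004], [-0.004, -0.007, 1.0], [-0.01, -1.0, -0.007]]
ft_force: [0.1, 0.4, -2.1]
grip_width: 0.63
```

{"name": "arm_command", "arguments": {"plan": [[0, 0, -0.2, 0, -1], [0, 0, -0.2, 0, -1], [0, 0, -0.2, 0, -1], [0, 0, -0.2, 0, 1], [0, 0, -0.2, 0, 1], [0, 0, -0.2, 0, 1], [0, 0, -0.2, 0, 1], [0, 0, -0.2, 0, 1]]}}

```text
time_s: 22.6
tool_pos: [0.4335, 0.2407, 0.0203]
orientation: [[1.0, -0.01, 0.004], [-0.004, -0.006, 1.0], [-0.01, -1.0, -0.006]]
ft_force: [0.2, 0.0, -0.0]
grip_width: 1.0
```

{"name": "arm_command", "arguments": {"plan": [[0, 0, 1, 0, 1], [0, 0, 3, 0, 1], [0, 0, 6, 0, 1], [0, 0, 9, 0, 1], [0, 0, 12, 0, 1], [0, 0, 12, 0, 1], [0, 0, 12, 0, 1], [0, 0, 12, 0, 1]]}}

```text
time_s: 23.4
tool_pos: [0.4328, 0.2405, 0.1396]
orientation: [[1.0, -0.011, 0.004], [-0.004, -0.007, 1.0], [-0.011, -1.0, -0.007]]
ft_force: [-0.8, -0.9, 0.1]
grip_width: 1.002
```

Run:
```python
from h import *
wlook('w14',(.434,.242),.054,40)
w=cv2.imread('pics/w14.png')[90:282,128:384];b=bot.grab_frame("scene")[130:226,310:438]
cv2.imwrite("pics/w14c.png",np.hstack([cv2.resize(w,(400,300)),cv2.resize(b,(400,300))]))
```

```text
w14 ellipse [256.6 178.4] [67.7 75.8] pos [0.4334 0.2484 0.054 ] tcp [0.4328 0.2405 0.1396] shift cm [0.06 0.79] grip 1.002
```

View pics/w14c.png

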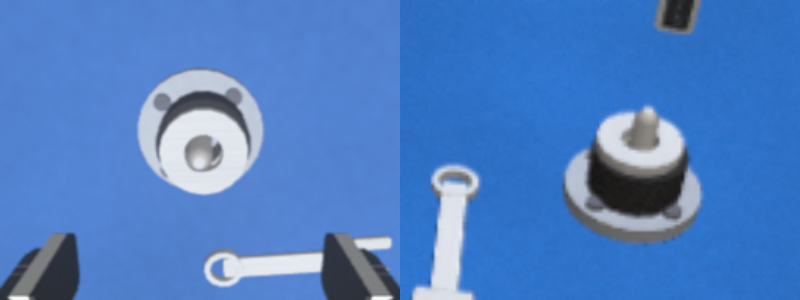

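{"name": "arm_command", "arguments": {"plan": [[18.4, -2.2, 0, 0, 1], [18.4, -2.2, 0, 0, 1], [18.4, -2.2, 0, 0, 1], [18.4, -2.2, -2, 0, 1], [18.4, -2.2, -4, 0, 1], [18.4, -2.2, -4, 0, 1], [18.4, -2.2, -4, 0, 1], [18.4, -2.2, -4, 0, 1]]}}

```text
time_s: 24.3
tool_pos: [0.616, 0.2187, 0.1001]
orientation: [[1.0, -0.012, 0.003], [-0.003, -0.007, 1.0], [-0.012, -1.0, -0.007]]
ft_force: [0.0, 0.3, 0.1]
grip_width: 0.998
```

Run:
```python
from h import *
wlook('w15',(.6173,.219),.018,40)
```

```text
w15 ellipse [257.1 185.2] [30.5 33. ] pos [0.6171 0.2209 0.018 ] tcp [0.616  0.2187 0.1001] shift cm [0.11 0.23] grip 0.998
```

{"name": "arm_command", "arguments": {"plan": [[0.1, 0.1, -2, 0, 0.2], [0.1, 0.1, -4, 0, 0.2], [0.1, 0.1, -6, 0, 0.2], [0.1, 0.1, -8, 0, 0.2], [0.1, 0.1, -10, 0, 0.2], [0.1, 0.1, -11.3, 0, 0.2], [0.1, 0.1, -11.9, 0, 0.2], [0.1, 0.1, -11.9, 0, 0.2]]}}

```text
time_s: 25.15
tool_pos: [0.617, 0.2198, -0.0185]
orientation: [[1.0, -0.011, 0.003], [-0.003, -0.007, 1.0], [-0.011, -1.0, -0.007]]
ft_force: [0.1, 0.4, 0.7]
grip_width: 0.6
```

{"name": "arm_command", "arguments": {"plan": [[0, 0, 0, 0, -1], [0, 0, 0, 0, -1], [0, 0, 0, 0, -1], [0, 0, 0, 0, -1], [0, 0, 0, 0, -1], [0, 0, 0, 0, -1], [0, 0, 0, 0, -1], [0, 0, 0, 0, -1]]}}

```text
time_s: 25.95
tool_pos: [0.6181, 0.2202, -0.0168]
orientation: [[1.0, -0.009, 0.003], [-0.003, -0.006, 1.0], [-0.009, -1.0, -0.006]]
ft_force: [-0.4, 0.1, 5.4]
grip_width: 0.327
```

{"name": "arm_command", "arguments": {"plan": [[0, 0, 1, 0, -1], [0, 0, 4, 0, -1], [0, 0, 8, 0, -1], [0, 0, 12, 0, -1], [-5, 0.6, 13, 0, -1], [-10, 1.2, 13, 0, -1], [-15, 1.8, 13, 0, -1], [-18.4, 2.1, 13, 0, -1]]}}

```text
time_s: 26.75
tool_pos: [0.4312, 0.2413, 0.1139]
orientation: [[1.0, -0.009, 0.002], [-0.002, -0.006, 1.0], [-0.009, -1.0, -0.006]]
ft_force: [-1.2, -0.3, -0.2]
grip_width: 0.324
```

{"name": "arm_command", "arguments": {"plan": [[0, 0, 0, 0, -1], [0, 0, 0, 0, -1], [0, 0, -1, 0, -1], [0, 0, -2, 0, -1], [0, 0, -2.5, 0, -1], [0, 0, -2.5, 0, -1], [0, 0, -2.5, 0, -1], [0, 0, -2.5, 0, -1]]}}

```text
time_s: 27.55
tool_pos: [0.4316, 0.2413, 0.089]
orientation: [[1.0, -0.009, 0.002], [-0.002, -0.006, 1.0], [-0.009, -1.0, -0.006]]
ft_force: [0.2, -0.1, -0.7]
grip_width: 0.326
```

Run:
```python
from h import *
t=bot.get_state()['tool_pos']
wlook('w16',(t[0],t[1]),t[2]+.0348,38,150)
```

```text
w16 ellipse [256.7 250.7] [52.7 69.5] pos [0.4331 0.2436 0.1238] tcp [0.4316 0.2413 0.089 ] shift cm [0.15 0.23] grip 0.326
```

View pics/w16.png

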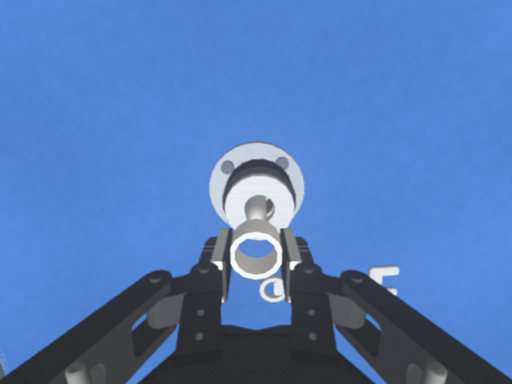

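{"name": "arm_command", "arguments": {"plan": [[0.1, 0.1, 0, 0, -1], [0.1, 0.1, -1, 0, -1], [0.1, 0.1, -2, 0, -1], [0.1, 0.1, -3, 0, -1], [0.1, 0.1, -4, 0, -1], [0.1, 0.1, -4.7, 0, -1], [0.1, 0.1, -5, 0, -1], [0.1, 0.1, -5, 0, -1]]}}

```text
time_s: 28.4
tool_pos: [0.4321, 0.2421, 0.0386]
orientation: [[1.0, -0.01, 0.002], [-0.002, -0.006, 1.0], [-0.01, -1.0, -0.006]]
ft_force: [-1.0, 0.1, -0.0]
grip_width: 0.322
```

{"name": "arm_command", "arguments": {"plan": [[0, 0, -0.1, 0, -1], [0, 0, -0.1, 0, -1], [0, 0, -0.1, 0, -1], [0, 0, -0.1, 0, 0.5], [0, 0, -0.1, 0, 0.5], [0, 0, -0.1, 0, 1], [0, 0, -0.1, 0, 1], [0, 0, -0.1, 0, 1]]}}

```text
time_s: 29.2
tool_pos: [0.4321, 0.2421, 0.0376]
orientation: [[1.0, -0.01, 0.002], [-0.002, -0.006, 1.0], [-0.01, -1.0, -0.006]]
ft_force: [-0.3, 0.2, 0.1]
grip_width: 1.0
```

{"name": "arm_command", "arguments": {"plan": [[0, 0, 1, 0, 1], [0, 0, 3, 0, 1], [0, 0, 6, 0, 1], [0, 0, 9, 0, 1], [0, 0, 12, 0, 1], [0, 0, 12, 0, 1], [0, 0, 12, 0, 1], [0, 0, 12, 0, 1]]}}

```text
time_s: 30.0
tool_pos: [0.4314, 0.2419, 0.1569]
orientation: [[1.0, -0.011, 0.002], [-0.002, -0.007, 1.0], [-0.011, -1.0, -0.007]]
ft_force: [-0.5, -0.2, 0.1]
grip_width: 1.002
```

Run:
```python
from h import *
print(bot.get_state()['tool_pos'])
w=bot.grab_frame('wrist')[90:282,128:384];b=bot.grab_frame("scene")[130:226,310:438]
cv2.imwrite("pics/w17c.png",np.hstack([cv2.resize(w,(400,300)),cv2.resize(b,(400,300))]))
```

```text
[0.43143054 0.24188843 0.15691193]
```

View pics/w17c.png

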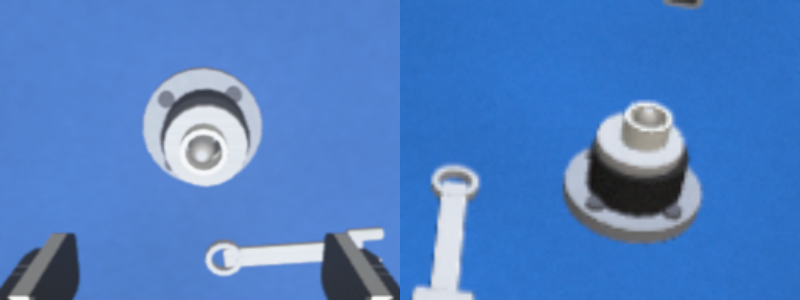

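{"name": "arm_command", "arguments": {"plan": [[1, -27, 0, 0, 1], [1, -27, 0, 0, 1], [1, -27, 0, 0, 1], [1, -27, 0, 0, 1], [1, -27, 0, 0, 1], [1, -27, 0, 0, 1], [1, -27, 0, 0, 1], [1, -27, 0, 0, 1]]}}

```text
time_s: 30.9
tool_pos: [0.4403, -0.028, 0.1557]
orientation: [[1.0, -0.014, 0.003], [-0.003, -0.006, 1.0], [-0.014, -1.0, -0.006]]
ft_force: [-0.5, 0.1, -0.6]
grip_width: 0.998
```

Run:
```python
from h import *
wlook('w18',(.442,-.0277),.05,25,150)
m=bot.camera_model('wrist');im=cv2.imread('pics/w18.png');c,ct=blob(mask(im),proj(m,[.442,-.0277,.02]))
print(c,cv2.boundingRect(ct),cast(m,c,.02))
```

```text
w18 ellipse [257.  179.4] [23.3 24. ] pos [ 0.441  -0.0269  0.05  ] tcp [ 0.4403 -0.028   0.1557] shift cm [0.06 0.11] grip 0.998
[257.28899336 173.25949484] (234, 148, 48, 51) [ 0.44115847 -0.0278819   0.02      ]
```

{"name": "arm_command", "arguments": {"plan": [[0.1, 0.05, -3, 0, 1], [0.1, 0.05, -6, 0, 1], [0.1, 0.05, -9, 0, 1], [0.1, 0.05, -12, 0, 1], [0.1, 0.05, -14, 0, 1], [0.1, 0.05, -15.5, 0, 1], [0.1, 0.05, -16.5, 0, 1], [0.1, 0.05, -16.5, 0, 1]]}}

```text
time_s: 31.75
tool_pos: [0.4401, -0.0256, -0.0104]
orientation: [[1.0, -0.016, -0.0], [0.0, -0.006, 1.0], [-0.016, -1.0, -0.006]]
ft_force: [-0.7, 0.7, 0.9]
grip_width: 0.998
```

{"name": "arm_command", "arguments": {"plan": [[0, 0, 0, 0, 1], [0, 0, 0, 0, 0], [0, 0, 0, 0, 0], [0, 0, 0, 0, 0], [0, 0, 0, 0, 0], [0, 0, 0, 0, -1], [0, 0, 0, 0, -1], [0, 0, 0, 0, -1]]}}

```text
time_s: 32.55
tool_pos: [0.4411, -0.0256, -0.0092]
orientation: [[1.0, -0.014, -0.0], [0.0, -0.006, 1.0], [-0.014, -1.0, -0.006]]
ft_force: [-1.3, 0.5, 7.0]
grip_width: 0.607
```

{"name": "arm_command", "arguments": {"plan": [[0, 0, 1, 0, -1], [0, 0, 4, 0, -1], [0, 0, 8, 0, -1], [0, 0, 12, 0, -1], [-0.2, 4, 12.5, 0, -1], [-0.4, 9, 12.5, 0, -1], [-0.6, 14, 12.5, 0, -1], [-0.7, 19, 12.5, 0, -1]]}}

```text
time_s: 33.35
tool_pos: [0.4341, 0.1659, 0.1171]
orientation: [[1.0, -0.013, 0.001], [-0.001, -0.005, 1.0], [-0.013, -1.0, -0.005]]
ft_force: [1.4, -0.4, -1.1]
grip_width: 0.605
```

Run:
```python
from h import *
t=bot.get_state()['tool_pos']
wlook('w19',(t[0],t[1]),t[2]+.0592,32,150)
a=cv2.imread('pics/w19.png');b=bot.grab_frame("scene")[80:224,230:422]
cv2.imwrite("pics/w19c.png",np.hstack([cv2.resize(a,(400,300)),cv2.resize(b,(400,300))]))
```

```text
w19 ellipse [255.3 284.7] [45.4 53.6] pos [0.4353 0.1652 0.1763] tcp [0.4341 0.1659 0.1171] shift cm [ 0.12 -0.07] grip 0.605
```

View pics/w19c.png

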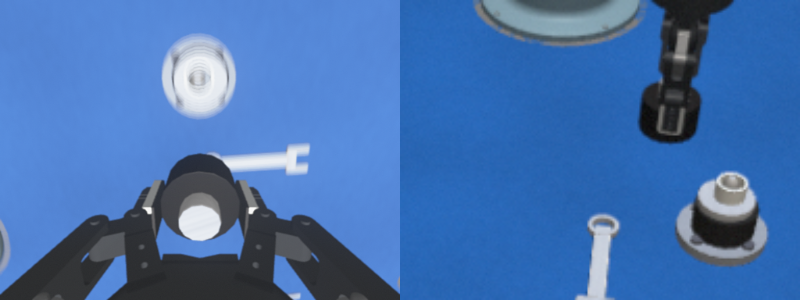

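{"name": "arm_command", "arguments": {"plan": [[-0.1, 4, 0, 0, -1], [-0.1, 7.7, 0, 0, -1], [-0.1, 7.7, 0, 0, -1], [-0.1, 7.7, -0.5, 0, -1], [-0.1, 7.7, -1.5, 0, -1], [-0.1, 7.7, -2.5, 0, -1], [-0.1, 7.7, -2.5, 0, -1], [-0.1, 7.7, -2.5, 0, -1]]}}

```text
time_s: 34.25
tool_pos: [0.4322, 0.2456, 0.0912]
orientation: [[1.0, -0.014, -0.007], [0.007, -0.004, 1.0], [-0.014, -1.0, -0.004]]
ft_force: [0.2, 0.9, -0.4]
grip_width: 0.609
```

Run:
```python
from h import *
t=bot.get_state()['tool_pos']
wlook('w20',(t[0],t[1]),t[2]+.0592,32,150)
```

```text
w20 ellipse [255.3 284.5] [45.9 53.7] pos [0.4336 0.2449 0.1504] tcp [0.4322 0.2456 0.0912] shift cm [ 0.13 -0.07] grip 0.609
```

{"name": "arm_command", "arguments": {"plan": [[0, -0.2, 0, 0, -1], [0, -0.2, -0.5, 0, -1], [0, -0.2, -1.3, 0, -1], [0, -0.2, -2.2, 0, -1], [0, -0.2, -3.1, 0, -1], [0, -0.2, -3.9, 0, -1], [0, -0.2, -4.4, 0, -1], [0, -0.2, -4.4, 0, -1]]}}

```text
time_s: 35.1
tool_pos: [0.4318, 0.2436, 0.0467]
orientation: [[1.0, -0.015, -0.008], [0.008, -0.004, 1.0], [-0.015, -1.0, -0.004]]
ft_force: [-0.1, 0.7, -1.1]
grip_width: 0.607
```

No resistance so far; I'll lower the last 2 mm, then release.

{"name": "arm_command", "arguments": {"plan": [[0, 0, -0.1, 0, -1], [0, 0, -0.15, 0, -1], [0, 0, -0.15, 0, -1], [0, 0, -0.15, 0, 1], [0, 0, -0.15, 0, 1], [0, 0, -0.15, 0, 1], [0, 0, -0.15, 0, 1], [0, 0, -0.15, 0, 1]]}}

```text
time_s: 35.9
tool_pos: [0.4319, 0.2437, 0.0452]
orientation: [[1.0, -0.015, -0.008], [0.008, -0.004, 1.0], [-0.015, -1.0, -0.004]]
ft_force: [-0.6, -0.0, -1.0]
grip_width: 1.0
```

{"name": "arm_command", "arguments": {"plan": [[0, 0, 1, 0, 1], [0, 0, 3, 0, 1], [0, 0, 6, 0, 1], [0, 0, 9, 0, 1], [0, 0, 12, 0, 1], [0, 0, 12, 0, 1], [0, 0, 12, 0, 1], [0, 0, 12, 0, 1]]}}

```text
time_s: 36.7
tool_pos: [0.4312, 0.2434, 0.1645]
orientation: [[1.0, -0.016, -0.008], [0.008, -0.004, 1.0], [-0.016, -1.0, -0.004]]
ft_force: [0.1, 0.4, 0.6]
grip_width: 1.001
```

Run:
```python
from h import *
wlook('w21',(.434,.242),.104,28,150)
m=bot.camera_model('scene');b=bot.grab_frame("scene")
print('scene knob top proj',proj(m,[.434,.242,.104]),'rim',proj(m,[.434,.242,.054]))
e=ring(b,proj(m,[.434,.242,.1]),9,150);print(e,cast(m,e[0],.104))
w=cv2.imread('pics/w21.png')[90:282,128:384]
cv2.imwrite("pics/w21c.png",np.hstack([cv2.resize(w,(400,300)),cv2.resize(b[130:226,320:448],(400,300))]))
```

```text
w21 ellipse [258.5 196.7] [26.8 28.1] pos [0.4335 0.2421 0.104 ] tcp [0.4312 0.2434 0.1645] shift cm [ 0.23 -0.13] grip 1.001
scene knob top proj [392.32164661 154.38155888] rim [388.10025077 173.94785416]
((392.0146179199219, 154.6311492919922), (7.0005669593811035, 12.141112327575684), 97.99411010742188) [0.4349502  0.24145633 0.104     ]
```

```bash
python3 -c "
from rig import bot
print(bot.sign_off())"
```

```text
the job is handed in; nothing more can be done
None
```

The wheel, washer, sleeve and hub cap are stacked on the slim axle in that order. The gripper was open and about 10 cm above the cap when I handed the job in at about 37 s.

**Last checks**
- **Wheel, washer and sleeve:** pictures taken after each release showed each one down and flat. I did not measure their final heights on their own.
- **Hub cap:** the wrist and scene views put its knob at (0.4335, 0.242) and (0.435, 0.2415), assuming the seated height of 0.104 m. They agree to about 1.5 mm, and the axle is at about (0.434, 0.242). The force stayed near zero while lowering and letting go. My last close-up could not be viewed because the 16-picture limit was reached, so this check rests on those numbers.

**What went wrong on the way**
- **Wheel:** the first two grasps closed above it, because the real fingertips sit about 21 mm behind the reported TCP when shut and about 34 mm when open. They pressed on it with up to about 34 N (limit 40 N, if this contact counts) and pushed it about 1 cm, but it stayed flat.
- **Washer:** the first close missed for the same reason. I allowed for the offset from then on, and the sleeve and cap were gripped first time.

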